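# Press a tee nut home with locking pliers

## Robot

A 6-joint arm with a two-finger parallel gripper is mounted at the origin on the work surface. World frame = base frame: x ahead of the robot, y to its left, z up, the work surface at z = 0. Lengths are in m, angles in degrees, forces in N, time in s.
With the tool pointing down it reaches from about 0.375 to 0.9 m from the base axis. Payload 3.1 kg.
Tool frame: the origin (TCP) lies on the centre line of the jaws, within the pads' length; the fingertips stand 25 mm ahead of it and the grasp point (between the pads) lies 6 mm ahead of it; z points along the fingers, y is the line along which they close (so a half turn about z gives the same grasp; the last joint's range is limited). The gripper opens to 87 mm and grips with 3 to 60 N. Pads are 19 mm wide; open, the fingers measure 117 mm over their backs; the gripper's body (75 mm by 190 mm) begins 51 mm behind the grasp point.
Start: joints at [-77.836, 30.224, 82.088, -0, 67.689, -10.227], TCP at [0.238, -0.578, 0.248] pointing down, gripper open.
Joint ranges: [-176.69, 176.69], [-43.24, 126.21], [12.49, 139.97], [-82, 262], [0, 151.66], [-163.58, 163.58]. Speed limits (degrees/s): [159.86, 159.86, 180, 180, 180, 180].

## Interface

Orientations are given as a 3x3 rotation matrix whose columns are the frame's x, y, z axes.
In Python, from rig import bot, cams, models gives the robot as it stands. The module is installed in compiled form; this text tells all that it offers.
- The arm moves only by the shell command python3 -m handwheel 'ROWS' [OPENING]. ROWS is JSON, a list of rows, each a list of 6 numbers: the shift along the world's x, y, z each as a share of 1 m, from -1 to 1, then the turn, a rotation vector about the world's x, y, z each as a share of 2 rad, from -1 to 1. In form: [[dx, dy, dz, wx, wy, wz], ...]. A call has exactly 8 rows; each row is the pose to reach, as a shift and turn from the pose commanded when the call began; what a row does not reach only later rows make up. A row lasts 1/12 s, in which the tool goes at most 41.7 mm and 7.16 degrees, less where a joint would pass 70% of its speed; a pose out of reach is approached as far as the arm can. A call with a number of a shift or a turn outside -1 to 1 is refused whole. A call with a gripper value outside its range is refused whole. OPENING is the opening, from -1 (shut) to 1 (fully open), so that 0 is half open, set as the call begins (- or left out, the last holds). The fingers move at their own pace and stop on an object; the grip force is fixed at half the most. Time passes only in rows, so rows that repeat a pose let the fingers close, or fill a call up. It gives the time, the measured TCP pose, the force, the opening and the grip force at its end, in the units of the state.
- bot.read_state(): the state, without advancing time (a new reading comes with each control period).
- cams.capture(name): name is "scene" or "top" or "wrist"; returns (picture, depth): 480x640x3 uint8, blue, green, red; 480x640 float32, m along the optical axis (not along the pixel's ray), 0 where there is no reading.
- cams.calibration(name): a dict with "mtx" (3x3 intrinsics, pixels), "dist_coeffs" ([k1, k2, p1, p2, k3] as OpenCV has them; the pictures are not rectified), "R" (3x3) and "t" (3): a world point X has camera coordinates R X + t; the wrist camera has in their place "tool_from_camera" (4x4, takes a point from camera to tool coordinates, whose origin is the TCP and whose axes are the flange's). Camera axes: x right, y down, z forward; pixel columns grow to the right and rows downward; lengths in m; the calibration is good to about 2 mm. A picture is of the moment at which its call begins: read the wrist's pose just before it. calibration takes no time and is no camera call.
- bot.hand_in(): hands the job in; it is judged then, once.
Trained networks look in the newest picture that a camera, given by its name, has taken for a name from the list of things; names that differ only in an ending like _2 or _b are one class to them, and where a whole thing is asked for, a point or a joint stands for the part that bears it (a point fixed in the world has none). Each returns a list of dicts, best first, with "conf" (0 to 1); they miss things now and then, are a little off and sometimes report something else, mostly with a low value. They report only what shows in the picture. A call takes as long as a camera call.
- models.spot_in(query, camera): "position" ([column, row] in pixels, amid what is visible of it).
- models.tip_of(query, camera): "position" ([column, row] in pixels: a listed point, or the origin of a listed thing).
The state is a dict: "time_s": time; "joint_positions": joint angles; "qvel": joint speeds; "tau": joint torques, N m; "position": TCP position; "tcp_rot": TCP orientation; "force": force on the tool from outside, world axes, zero at the start; "moment": the same for the moment, N m; "opening": opening from 0.0 (shut) to 1.0 (fully open); "grasp_force": force on a finger pad.
Only numpy, scipy, OpenCV 4.12 (cv2) and the standard library are available. Lean on these libraries where they do the work, as an engineer would, in place of code of your own. Each camera call takes 0.05 s, during which the arm holds its last target. There are 200 camera calls.

## Task

Set the open locking pliers flat on the bench with their jaws straddling the free end of the wooden rail and the half-started tee nut, then take them again by the handles and squeeze until they lock shut and the nut is home against the wood. Let go for a moment so that the pliers hold clamped by themselves, then pull the release lever so that they spring open, and leave them lying open on the bench. Press the nut only with the pliers, not with the fingers, and leave the other things alone.

Things in the scene. Friction and masses are not known exactly. Their poses are not given: they have to be found in the camera images.
- pliers: Locking C-clamp pliers, steel with black rubber handles, 311 mm long, 0.6 kg, loose, lying flat and open. Origin: underside, below the head (solid steel block). x to the jaws, y from fixed to moving side, z up. Head x -40..25, y -19..19, z 0..26 mm. Fixed handle y -19..-5, z 0..26, from head back to x -198, then a short adjusting screw (of no use here). All parts swing in the flat plane, so pinch them from above.
- pliers_head (a point): point in the head at x -8, y 0, z 13 mm of the pliers, near the centre of mass: the place to grip for carrying, 38 mm wide across y
- jaw_mouth (a point): middle of the open jaws, x 85, y 5, z 13 mm of the pliers; axes as the pliers. The open mouth is about 41 mm wide along y there and the throat is clear back to x 35; arms and pads reach x 99 and, open, y -43..52. The tee nut goes here. As the handles close the loose pliers slide sideways to find their place.
- fixed_pad (a point): face centre of the fixed jaw's 20 x 20 mm steel pad, x 85, y -16, z 13.5 mm of the pliers; on a stiff spring: gives up to 6 mm, 3 N at first touch, then 2.5 N per mm
- moving_pad (a point): face centre of the moving jaw's 20 x 20 mm pad; at x 74, y 29 mm of the pliers and turned 0.39 rad when open; when locked it lies parallel to the fixed pad, at y +4 to +7 mm of the pliers, so that it clamps wood 22 mm thick plus the 2 mm flange
- handle (a joint): angle of the moving handle: 0 rad open (a return spring holds it there), dead centre at 0.43, locked on its stop at 0.47, where it stays by itself. Squeezing takes up to about 22 N at mid-length, less near the end. Hinge at x -38, y 12 mm of the pliers
- handle_mid (a point): on the moving handle's centre line, 55 mm behind its hinge, 13.5 mm up. The handle is a black bar 14 mm wide, 23 mm high, from 10 to 94 mm behind the hinge. Here (x about -90 mm of the pliers) the outsides of the two handles are about 63 mm apart open, 36 mm locked; to lock, squeeze them together across the pliers' y
- lever (a joint): angle of the release lever: 0 rad at rest (sprung), 0.38 pulled fully to the fixed handle. Pulling it past about 0.3 when locked pushes the moving handle back over centre and the pliers spring open. Takes about 5 N
- lever_mid (a point): on the steel release lever, 36 mm behind its hinge, 13.5 mm up. A bare bar 9 mm wide, 22 high, 54 long, hinged at x -142, y -2 mm of the pliers on the inner side of the fixed handle, splayed backwards to +y. At x -176 the outsides of fixed handle and lever are 39 mm apart at rest, 25 pulled: pinch them together there, behind the moving handle's end (x -132)
- rail: wooden chair rail fixed to the bench, on edge along its y: 22 mm thick (x -11..11), 45 high, free end at y -18 mm; a 150 mm tall leg at y 275, low cleats (20 mm high) from y 130 to 220. Origin on the bench below the nut's axis, mid-thickness. Pliers laid with x along the rail's +y, handles beyond the free end, have their fixed jaw on the nut's side (+x).
- tee_nut (a point): steel tee nut: round flange 20 mm across, 2 mm thick, on the rail's +x face, axis along the rail's x, 13.5 mm above the bench, 18 mm from the free end; the point is the centre of the flange's outer face
- nut_travel (a joint): how far the tee nut is pressed in, m: 0.0015 to 0.0045 at the start, 0.008 when its flange is home on the wood. The flange's underside stands 8 mm minus this off the wood. Resists with about 5 N and stays where it is left
- glue: bystander: white glue bottle, 60 mm across, 170 mm tall; origin under its centre
- mallet: bystander: wooden-handled hammer, 260 mm long, lying; origin below mid-length
- screwdriver: bystander: black-handled screwdriver, 200 mm long, lying; origin below mid-length
- spool: bystander: dark wooden spool, 52 mm across, 60 mm tall, upright; origin under its centre
- tape: bystander: grey tape measure 70 x 35 x 65 mm; origin under its centre
- offcut: bystander: wooden offcut 50 x 140 x 22 mm lying flat; origin under its centre

How it is judged:
By the outcome, as a careful person would: the job done as asked, in the order asked, and still so for the second after the job is handed in, with the robot touching nothing.
It also fails if it takes over 51 s, if anything falls off the work surface, if the arm or the gripper's body presses on something with over 40 N, if the wrist force passes 120 N, or if a joint passes its speed limit or range.

## Working session

There is one attempt and no reset: what is moved stays moved. The work goes in short steps, Python scripts to look and compute and a shell command to move; the robot and the scene stay as the last step left them, time stands still between calls to the robot, and variables do not carry over. Pictures are saved under pics/ and viewed, at most 10 in all, crops included, and the job is handed in when it is done.

```bash
mkdir -p pics
cat > h.py <<'E'
import numpy as np, cv2, json
from rig import bot, cams, models
np.set_printoptions(precision=4,suppress=True)
def campose(name):
    c=cams.calibration(name); K=np.array(c["mtx"]); D=np.array(c["dist_coeffs"])
    if "R" in c:
        R=np.array(c["R"]); t=np.array(c["t"])
    else:
        s=bot.read_state(); T=np.array(c["tool_from_camera"]); Rt=np.array(s["tcp_rot"]); p=np.array(s["position"])
        Rw=Rt@T[:3,:3]; pw=Rt@T[:3,3]+p; R=Rw.T; t=-R@pw
    return K,D,R,t
def ray(P,px,z):
    K,D,R,t=P
    u=cv2.undistortPoints(np.array([[px]],float),K,D)[0,0]
    d=R.T@np.array([u[0],u[1],1]); o=-R.T@t
    return o+d*(z-o[2])/d[2]
def proj(P,X):
    K,D,R,t=P
    return cv2.projectPoints(np.array(X,float).reshape(-1,3),cv2.Rodrigues(R)[0],t,K,D)[0][:,0]
def find(cam,names):
    P=campose(cam)
    for q,z in names:
        try:
            r=models.tip_of(q,cam)[:2]
            for d in r: print(cam,q,round(d["conf"],2),np.round(d["position"]),ray(P,d["position"],z))
        except Exception as e: print(q,e)
E
cat > a.py <<'E'
from h import *
s=bot.read_state(); print(s)
for c in ["top","scene"]:
    P=campose(c); im,d=cams.capture(c); cv2.imwrite(f"pics/{c}0.png",im)
    find(c,[("pliers",0),("pliers_head",.013),("jaw_mouth",.013),("fixed_pad",.0135),("moving_pad",.0135),("handle_mid",.0135),("lever_mid",.0135),("rail",0),("tee_nut",.0135)]+([("glue",0),("mallet",0),("screwdriver",0),("spool",0),("tape",0),("offcut",0)] if c=="top" else []))
E
python3 a.py
```

```text
{'time_s': 0.0, 'joint_positions': array([-77.8361,  30.2753,  82.1567,  -0.0001,  67.6876, -10.2264]), 'qvel': array([ 0.1214,  0.0147,  0.062 ,  0.0179, -0.0438, -0.035 ]), 'tau': array([ -0.0013, -44.0037, -17.6592,   0.0632,   0.0581,  -0.0002]), 'position': array([ 0.238 , -0.5772,  0.2466]), 'tcp_rot': array([[ 0.9246,  0.3809, -0.0004],
       [ 0.3809, -0.9246,  0.002 ],
       [ 0.0004, -0.0021, -1.    ]]), 'force': array([-0.36  , -0.2749, -0.6226]), 'moment': array([-0.0011,  0.0261, -0.0104]), 'grasp_force': 0.0, 'opening': 1.002100583041787}
top pliers 0.77 [393. 265.] [ 0.5068 -0.2397  0.    ]
top pliers_head 0.86 [398. 266.] [ 0.5028 -0.251   0.013 ]
top jaw_mouth 0.81 [359. 260.] [ 0.5151 -0.1559  0.013 ]
top fixed_pad 0.45 [364. 252.] [ 0.5352 -0.1681  0.0135]
top moving_pad 0.77 [364. 270.] [ 0.4907 -0.1677  0.0135]
top handle_mid 0.63 [429. 287.] [ 0.4549 -0.3257  0.0135]
top lever_mid 0.56 [462. 289.] [ 0.4499 -0.4085  0.0135]
top rail 0.73 [360. 251.] [ 0.5373 -0.159   0.    ]
top rail 0.63 [246. 259.] [0.5133 0.1196 0.    ]
top mallet 0.76 [384. 334.] [ 0.3362 -
[... 256 characters left out ...]
0.7349 0.2056 0.    ]
top offcut 0.75 [365. 172.] [ 0.7329 -0.1665  0.    ]
scene pliers 0.59 [247. 273.] [ 0.5073 -0.2409  0.    ]
scene pliers_head 0.84 [240. 271.] [ 0.4994 -0.2563  0.013 ]
scene jaw_mouth 0.8 [275. 260.] [ 0.5243 -0.1704  0.013 ]
scene jaw_mouth 0.69 [404. 271.] [0.7469 0.0459 0.013 ]
scene fixed_pad 0.39 [282. 262.] [ 0.5419 -0.1626  0.0135]
scene moving_pad 0.66 [264. 251.] [ 0.4856 -0.1734  0.0135]
scene handle_mid 0.72 [205. 272.] [ 0.4535 -0.3232  0.0135]
scene lever_mid 0.62 [176. 296.] [ 0.4713 -0.4157  0.0135]
scene rail 0.96 [358. 212.] [0.5146 0.1157 0.    ]
scene rail 0.17 [363. 212.] [0.523  0.1267 0.    ]
scene tee_nut 0.57 [362. 211.] [0.5298 0.1161 0.0135]
```

View pics/top0.png

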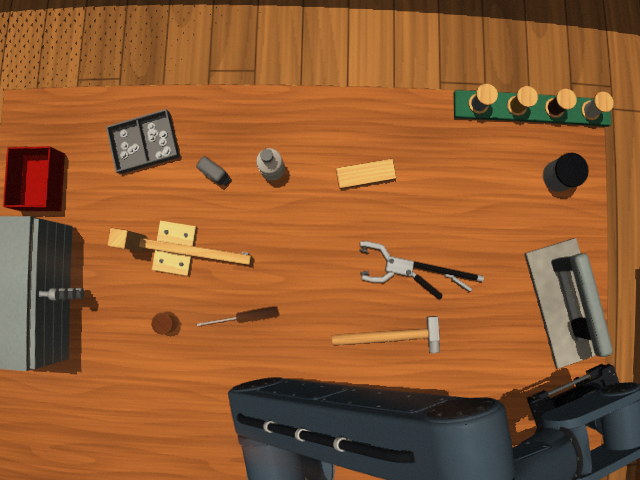

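View pics/scene0.png

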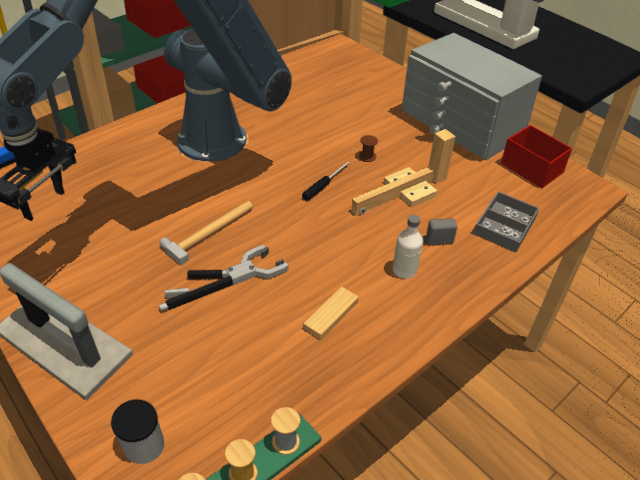

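The top view shows the pliers at about (393,265), jaws to the left. The rail runs from its free end at (250,260) to the leg at (118,238), nearly parallel to the pliers. The mallet (384,334) and screwdriver (239,317) are clear of the path. Next I'll fit the rail and pliers from depth.

```bash
cat > b.py <<'E'
from h import *
import sys
def cloud(cam):
    P=campose(cam); im,d=cams.capture(cam); K,D,R,t=P
    v,u=np.mgrid[0:480,0:640]; uv=np.stack([u.ravel(),v.ravel()],1).astype(float)
    n=cv2.undistortPoints(uv[:,None],K,D)[:,0]; z=d.ravel()
    X=np.c_[n*z[:,None],z]; W=(X-t)@R; return W[z>0],im,P
def pca(Q):
    c=Q.mean(0); w,V=np.linalg.eigh(np.cov((Q-c).T)); a=V[:,-1]; a=a*np.sign(a[1]); s=(Q-c)@a; n=np.array([-a[1],a[0]]); q=(Q-c)@n
    return c,a,np.degrees(np.arctan2(-a[0],a[1])),c+a*s.min(),c+a*s.max(),np.percentile(q,[1,99])
if __name__=="__main__":
    W,im,P=cloud("top")
    m=(W[:,0]>.4)&(W[:,0]<.65)&(W[:,1]>.05)&(W[:,1]<.36)&(W[:,2]>.036)&(W[:,2]<.055)
    print("rail",m.sum(),pca(W[m][:,:2]),np.median(W[m][:,2]))
    m=(W[:,0]>.4)&(W[:,0]<.6)&(W[:,1]>-.5)&(W[:,1]<-.1)&(W[:,2]>.012)&(W[:,2]<.04)
    print("pl",m.sum(),pca(W[m][:,:2]),np.median(W[m][:,2]))
E
python3 b.py
```

```text
rail 986 (array([0.5259, 0.2307]), array([0.1325, 0.9912]), np.float64(-7.615949135401718), array([0.509 , 0.1045]), array([0.5432, 0.3602]), array([-0.0109,  0.0109])) 0.04550165786252369
pl 1616 (array([ 0.4942, -0.2855]), array([0.1824, 0.9832]), np.float64(-10.507891267087826), array([ 0.4626, -0.4561]), array([ 0.5199, -0.1472]), array([-0.0432,  0.0478])) 0.023688598306493905
```

```bash
R='[0.265,0.327,0,0,0,0.524]'; true; python3 -m handwheel '[[0.265,0.327,0,0,0,0.524],[0.265,0.327,0,0,0,0.524],[0.265,0.327,0,0,0,0.524],[0.265,0.327,0,0,0,0.524],[0.265,0.327,0,0,0,0.524],[0.265,0.327,0,0,0,0.524],[0.265,0.327,0,0,0,0.524],[0.265,0.327,0,0,0,0.524]]' 1
```

```text
time_s: 2.02
position: [0.449, -0.3172, 0.2478]
tcp_rot: [[0.173, 0.985, 0.0], [0.985, -0.173, -0.0], [-0.0, 0.0, -1.0]]
force: [0.9, -0.6, 0.8]
opening: 1.0
grasp_force: 0.0
```

```bash
python3 -c "
from h import *
s=bot.read_state();print(s['position'],s['tcp_rot'],s['joint_positions'])"
```

```text
[ 0.449  -0.3172  0.2478] [[ 0.1733  0.9849  0.0004]
 [ 0.9849 -0.1733 -0.0003]
 [-0.0003  0.0004 -1.    ]] [-46.8914  24.4002  92.9763   0.0044  62.5944 -36.916 ]
```

```bash
python3 -m handwheel '[[0.04,0.05,0,0,0,0],[0.054,0.066,0,0,0,0],[0.054,0.066,0,0,0,0],[0.054,0.066,0,0,0,0],[0.054,0.066,0,0,0,0],[0.054,0.066,0,0,0,0],[0.054,0.066,0,0,0,0],[0.054,0.066,0,0,0,0]]' 1
cat > c.py <<'E'
from b import *
s=bot.read_state();print(s['time_s'],s['position'],s['tcp_rot'][:,1])
W,im,P=cloud("wrist"); cv2.imwrite("pics/w1.png",im)
find("wrist",[("pliers_head",.013),("jaw_mouth",.013),("fixed_pad",.0135),("moving_pad",.0135),("handle_mid",.0135),("lever_mid",.0135)])
E
python3 c.py
```

```text
time_s: 2.68
position: [0.5012, -0.2543, 0.2476]
tcp_rot: [[0.182, 0.983, -0.0], [0.983, -0.182, -0.0], [-0.0, -0.0, -1.0]]
force: [0.3, -0.3, -0.0]
opening: 0.999
grasp_force: 0.0
2.6833 [ 0.5012 -0.2543  0.2476] [ 0.9834 -0.1815 -0.0001]
wrist pliers_head 0.79 [328. 213.] [ 0.5037 -0.2573  0.013 ]
wrist fixed_pad 0.71 [343. 123.] [ 0.5365 -0.1669  0.0135]
wrist moving_pad 0.71 [302. 134.] [ 0.4921 -0.1703  0.0135]
wrist moving_pad 0.3 [327. 210.] [ 0.5032 -0.2544  0.0135]
wrist lever_mid 0.76 [314. 342.] [ 0.4584 -0.4143  0.0135]
```

View pics/w1.png

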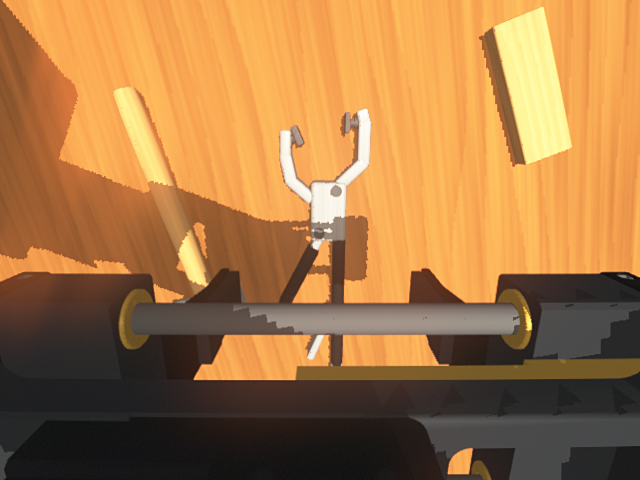

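The wrist view shows the pliers upright in the picture: head at (328,213), pads at (343,123) and (302,134). They are parallel to the tool's x axis to within about 1°, with the head at (0.504, -0.256). I'll descend to the head.

```bash
python3 -m handwheel '[[0.002,-0.003,-0.04,0,0,0],[0.002,-0.003,-0.08,0,0,0],[0.002,-0.003,-0.12,0,0,0],[0.002,-0.003,-0.16,0,0,0],[0.002,-0.003,-0.19,0,0,0],[0.002,-0.003,-0.21,0,0,0],[0.002,-0.003,-0.217,0,0,0],[0.002,-0.003,-0.217,0,0,0]]' 1 && python3 -m handwheel '[[0,0,0,0,0,0],[0,0,0,0,0,0],[0,0,0,0,0,0],[0,0,0,0,0,0],[0,0,0,0,0,0],[0,0,0,0,0,0],[0,0,0,0,0,0],[0,0,0,0,0,0]]' -0.5
```

```text
time_s: 3.7
position: [0.5031, -0.2552, 0.0287]
tcp_rot: [[0.179, 0.984, -0.003], [0.984, -0.179, 0.002], [0.002, -0.003, -1.0]]
force: [0.1, -0.1, 1.1]
opening: 1.002
grasp_force: 0.0
time_s: 4.37
position: [0.5039, -0.2559, 0.0308]
tcp_rot: [[0.179, 0.984, 0.0], [0.984, -0.179, -0.0], [-0.0, 0.0, -1.0]]
force: [-2.8, -0.7, 0.4]
opening: 0.482
grasp_force: 1.3
```

```bash
python3 -m handwheel '[[0,0,0,0,0,0],[0,0,0,0,0,0],[0,0,0,0,0,0],[0,0,0,0,0,0],[0,0,0.01,0,0,0],[0,0,0.02,0,0,0],[0,0,0.03,0,0,0],[0,0,0.03,0,0,0]]' -0.5 && python3 -m handwheel '[[0,0.03,0,0,0,0],[-0.002,0.06,0,0,0,0.01],[-0.003,0.09,0,0,0,0.02],[-0.004,0.12,0,0,0,0.0235],[-0.005,0.15,0,0,0,0.0235],[-0.005,0.18,0,0,0,0.0235],[-0.005,0.196,0,0,0,0.0235],[-0.005,0.196,0,0,0,0.0235]]'
cat > d.py <<'E'
from b import *
import sys
s=bot.read_state();print(s['time_s'],s['position'],s['tcp_rot'][:,0],s['grasp_force'],s['opening'])
W,im,P=cloud("wrist"); cv2.imwrite(f"pics/{sys.argv[1]}.png",im)
z=s['position'][2]-.030
find("wrist",[("fixed_pad",.0135+z),("moving_pad",.0135+z),("jaw_mouth",.013+z),("tee_nut",.0135)])
m=(W[:,0]>.46)&(W[:,0]<.57)&(W[:,1]>.08)&(W[:,1]<.2)&(W[:,2]>.040)&(W[:,2]<.050)
if m.sum()>50: print("rail",m.sum(),pca(W[m][:,:2]),np.median(W[m][:,2]))
E
python3 d.py w2
```

```text
time_s: 5.03
position: [0.5048, -0.2564, 0.0625]
tcp_rot: [[0.179, 0.984, 0.003], [0.984, -0.179, -0.002], [-0.001, 0.003, -1.0]]
force: [0.4, -0.8, -6.7]
opening: 0.435
grasp_force: 30.8
time_s: 5.7
position: [0.4973, -0.056, 0.0606]
tcp_rot: [[0.129, 0.992, -0.003], [0.992, -0.129, 0.002], [0.001, -0.003, -1.0]]
force: [-1.0, 0.8, -7.3]
opening: 0.436
grasp_force: 30.8
5.7 [ 0.4973 -0.056   0.0606] [0.1287 0.9917 0.0014] 30.829475261271 0.43640990299485766
wrist fixed_pad 0.76 [366.  90.] [0.5274 0.0328 0.0441]
wrist moving_pad 0.71 [259. 118.] [0.4809 0.0276 0.0441]
wrist tee_nut 0.37 [260. 120.] [0.4763 0.0294 0.0135]
```

View pics/w2.png

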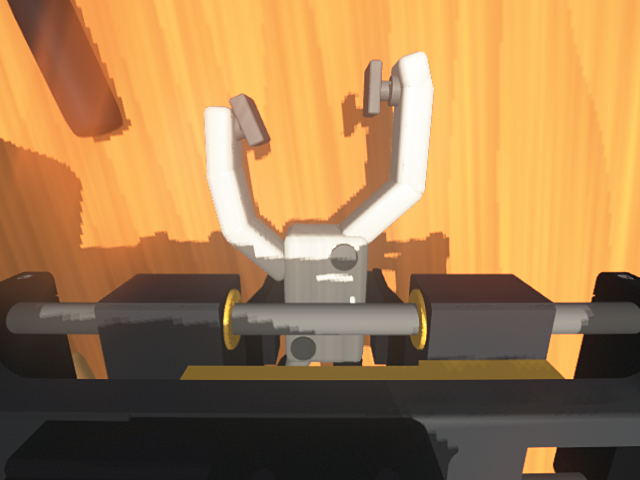

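Held firmly and upright. The pads are at (366,90) and (259,118), and the rail isn't in view yet. I'll rise and advance so that rail and jaws show together.

```bash
python3 -m handwheel '[[0,0,0.03,0,0,0],[0.002,0.02,0.06,0,0,0],[0.004,0.04,0.08,0,0,0],[0.004,0.06,0.08,0,0,0],[0.004,0.06,0.08,0,0,0],[0.004,0.06,0.08,0,0,0],[0.004,0.06,0.08,0,0,0],[0.004,0.06,0.08,0,0,0]]' && python3 d.py w3
```

```text
time_s: 6.62
position: [0.5028, -0.0009, 0.1401]
tcp_rot: [[0.134, 0.991, -0.001], [0.991, -0.134, -0.0], [-0.0, -0.001, -1.0]]
force: [0.1, 0.3, -6.4]
opening: 0.433
grasp_force: 30.8
6.6167 [ 0.5028 -0.0009  0.1401] [ 0.134   0.991  -0.0002] 30.828157234936953 0.4329761455208574
wrist fixed_pad 0.58 [365.  90.] [0.532  0.0896 0.1236]
wrist moving_pad 0.77 [260. 116.] [0.4863 0.0853 0.1236]
wrist moving_pad 0.7 [319.  74.] [0.5139 0.0985 0.1236]
wrist jaw_mouth 0.66 [582. 372.] [ 0.6328 -0.064   0.1231]
wrist tee_nut 0.62 [342.  68.] [0.5312 0.1199 0.0135]
rail 3251 (array([0.5145, 0.129 ]), array([0.128 , 0.9918]), np.float64(-7.354133499760506), array([0.5112, 0.1035]), array([0.5177, 0.154 ]), array([-0.0108,  0.0109])) 0.04533455491414362
```

View pics/w3.png

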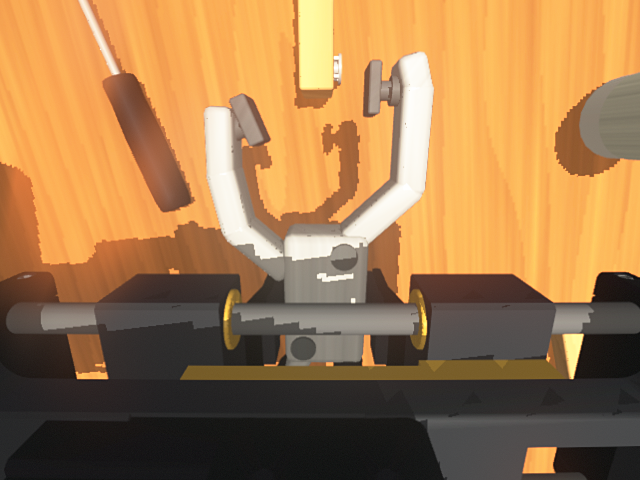

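The rail free end (300–333, row 90) and the nut (338,68) sit between the pads, and the wrist estimate agrees with the geometry. Plan: back off 22 mm, descend, then slide in along the rail.

```bash
python3 -m handwheel '[[0,-0.0225,0,0,0,0],[0,-0.0225,-0.03,0,0,0],[0,-0.0225,-0.06,0,0,0],[0,-0.0225,-0.09,0,0,0],[0,-0.0225,-0.1065,0,0,0],[0,-0.0225,-0.1065,0,0,0],[0,-0.0225,-0.1065,0,0,0],[0,-0.0225,-0.1065,0,0,0]]' && python3 -m handwheel '[[0.001,0.009,0,0,0,0],[0.0025,0.019,0,0,0,0],[0.004,0.03,0,0,0,0],[0.0055,0.041,0,0,0,0],[0.007,0.0515,0,0,0,0],[0.007,0.0515,0,0,0,0],[0.007,0.0515,0,0,0,0],[0.007,0.0515,0,0,0,0]]'
cat > e.py <<'E'
from h import *
import sys
s=bot.read_state();print(s['time_s'],s['position'],s['tcp_rot'][:,0],s['force'])
P=campose("wrist")
im,d=cams.capture("wrist"); cv2.imwrite(f"pics/{sys.argv[1]}.png",im)
E
python3 e.py w4
```

```text
time_s: 7.53
position: [0.5036, -0.0226, 0.0347]
tcp_rot: [[0.133, 0.991, 0.001], [0.991, -0.133, -0.0], [-0.0, 0.001, -1.0]]
force: [-0.2, -0.0, -6.0]
opening: 0.432
grasp_force: 30.9
time_s: 8.2
position: [0.51, 0.0295, 0.0341]
tcp_rot: [[0.132, 0.991, 0.0], [0.991, -0.132, -0.0], [-0.0, 0.0, -1.0]]
force: [0.8, -0.3, -6.1]
opening: 0.433
grasp_force: 30.9
8.2 [0.51   0.0295 0.0341] [ 0.1316  0.9913 -0.0002] [ 0.7589 -0.2837 -6.0959]
```

View pics/w4.png

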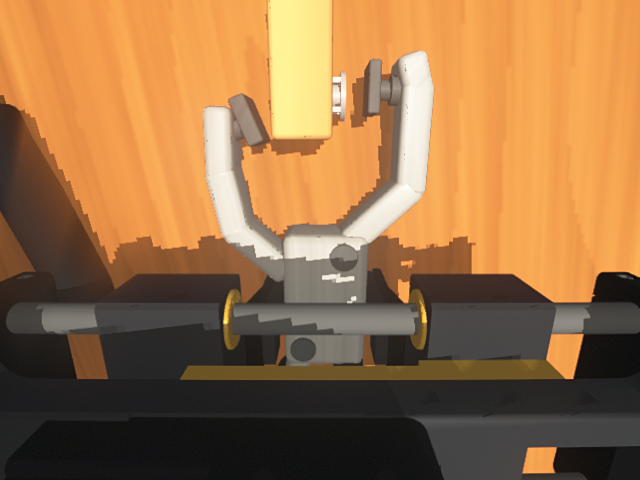

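The nut (338,97) lies between the pads with clearance on both sides, about 3 mm behind the pad centre at row 88. I'll back off a little, lower, and release.

```bash
python3 -m handwheel '[[0,-0.0015,0,0,0,0],[0,-0.0025,0,0,0,0],[0,-0.0025,-0.002,0,0,0],[0,-0.0025,-0.0035,0,0,0],[0,-0.0025,-0.0035,0,0,0],[0,-0.0025,-0.0035,0,0,0],[0,-0.0025,-0.0035,0,0,0],[0,-0.0025,-0.0035,0,0,0]]' && python3 -m handwheel '[[0,0,0,0,0,0],[0,0,0,0,0,0],[0,0,0,0,0,0],[0,0,0,0,0,0],[0,0,0,0,0,0],[0,0,0,0,0,0],[0,0,0,0,0,0],[0,0,0,0,0,0]]' 1 && python3 -m handwheel '[[0,0,0.03,0,0,0],[0,0,0.06,0,0,0],[-0.01,-0.03,0.1,0,0,0],[-0.026,-0.06,0.14,0,0,0],[-0.026,-0.0865,0.14,0,0,0],[-0.026,-0.0865,0.14,0,0,0],[-0.026,-0.0865,0.14,0,0,0],[-0.026,-0.0865,0.14,0,0,0]]' && python3 e.py w5 && python3 -c "
from h import *
find('wrist',[('pliers_head',.013),('jaw_mouth',.013),('fixed_pad',.0135),('moving_pad',.0135),('handle_mid',.0135),('lever_mid',.0135),('tee_nut',.0135)])"
```

```text
time_s: 8.92
position: [0.51, 0.0266, 0.0305]
tcp_rot: [[0.133, 0.991, 0.0], [0.991, -0.133, 0.0], [0.0, 0.0, -1.0]]
force: [-0.6, -0.6, -5.6]
opening: 0.433
grasp_force: 30.9
time_s: 9.58
position: [0.51, 0.0266, 0.0306]
tcp_rot: [[0.133, 0.991, 0.0], [0.991, -0.133, -0.0], [-0.0, 0.0, -1.0]]
force: [-1.1, -0.2, 0.0]
opening: 0.944
grasp_force: 0.0
time_s: 10.25
position: [0.4834, -0.0597, 0.1703]
tcp_rot: [[0.134, 0.991, -0.001], [0.991, -0.134, 0.001], [0.001, -0.001, -1.0]]
force: [0.0, -0.1, -0.3]
opening: 1.001
grasp_force: 0.0
10.25 [ 0.4834 -0.0597  0.1703] [0.1338 0.991  0.0006] [ 0.0052 -0.0861 -0.2684]
wrist pliers_head 0.58 [343. 124.] [0.5096 0.0254 0.013 ]
wrist moving_pad 0.95 [310.   6.] [0.4943 0.1135 0.0135]
wrist handle_mid 0.58 [298. 215.] [ 0.4612 -0.045   0.0135]
wrist lever_mid 0.57 [325. 306.] [ 0.4726 -0.1347  0.0135]
wrist lever_mid 0.21 [208. 390.] [ 0.3419 -0.213   0.0135]
wrist tee_nut 0.52 [342. 110.] [0.5096 0.0363 0.0135]
wrist tee_nut 0.2 [616.  46.] [0.7291 0.0559 0.0135]
```

View pics/w5.png

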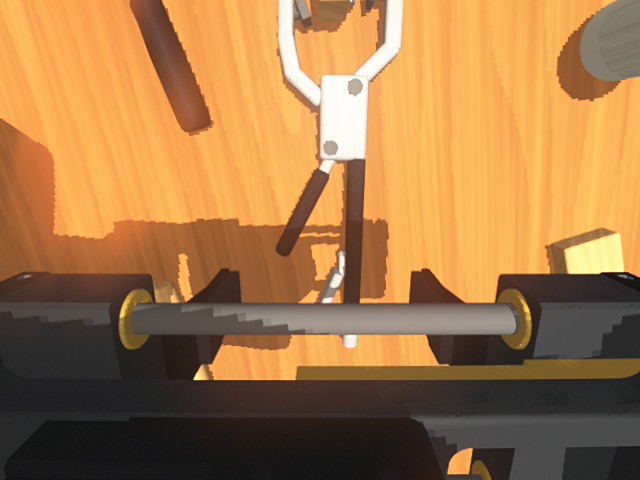

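The pliers lie in place: head at (343,124), handles at (300,210) and (355,230), matching the expected geometry. Next I'll descend at the handles and squeeze.

```bash
python3 -m handwheel '[[0,0,-0.04,0,0,0],[0,0,-0.08,0,0,0],[0,0,-0.11,0,0,0],[0,0,-0.13,0,0,0],[0,0,-0.139,0,0,0],[0,0,-0.139,0,0,0],[0,0,-0.139,0,0,0],[0,0,-0.139,0,0,0]]' && python3 -m handwheel '[[0,0,0,0,0,0],[0,0,0,0,0,0],[0,0,0,0,0,0],[0,0,0,0,0,0],[0,0,0,0,0,0],[0,0,0,0,0,0],[0,0,0,0,0,0],[0,0,0,0,0,0]]' -1 && python3 -m handwheel '[[0,0,0,0,0,0],[0,0,0,0,0,0],[0,0,0,0,0,0],[0,0,0,0,0,0],[0,0,0,0,0,0],[0,0,0,0,0,0],[0,0,0,0,0,0],[0,0,0,0,0,0]]' -1
```

```text
time_s: 11.32
position: [0.4848, -0.0601, 0.0326]
tcp_rot: [[0.132, 0.991, 0.002], [0.991, -0.132, -0.001], [-0.0, 0.002, -1.0]]
force: [0.4, 0.2, -0.3]
opening: 1.001
grasp_force: 0.0
time_s: 11.98
position: [0.486, -0.0608, 0.0322]
tcp_rot: [[0.132, 0.991, 0.005], [0.991, -0.132, -0.002], [-0.001, 0.005, -1.0]]
force: [2.9, -2.0, 4.5]
opening: 0.483
grasp_force: 8.3
time_s: 12.65
position: [0.4862, -0.0608, 0.0321]
tcp_rot: [[0.133, 0.991, 0.005], [0.991, -0.133, -0.002], [-0.001, 0.005, -1.0]]
force: [4.0, -2.9, 5.4]
opening: 0.404
grasp_force: 30.0
```

```bash
python3 -m handwheel '[[0,0,0,0,0,0],[0,0,0,0,0,0],[0,0,0,0,0,0],[0,0,0,0,0,0],[0,0,0,0,0,0],[0,0,0,0,0,0],[0,0,0,0,0,0],[0,0,0,0,0,0]]' -1 && python3 -m handwheel '[[0,0,0,0,0,0],[0,0,0,0,0,0],[0,0,0,0,0,0],[0,0,0,0,0,0],[0,0,0,0,0,0],[0,0,0,0,0,0],[0,0,0,0,0,0],[0,0,0,0,0,0]]' 1 && python3 -m handwheel '[[0,0,0.03,0,0,0],[0,0,0.06,0,0,0],[0,0,0.1,0,0,0],[0,0,0.14,0,0,0],[0,0,0.14,0,0,0],[0,0,0.14,0,0,0],[0,0,0.14,0,0,0],[0,0,0.14,0,0,0]]' && python3 e.py w6 && python3 -c "
from h import *
find('wrist',[('pliers_head',.013),('moving_pad',.0135),('handle_mid',.0135),('lever_mid',.0135)])"
```

```text
time_s: 13.32
position: [0.4862, -0.0608, 0.0321]
tcp_rot: [[0.133, 0.991, 0.005], [0.991, -0.133, -0.002], [-0.001, 0.005, -1.0]]
force: [3.9, -2.3, 5.9]
opening: 0.406
grasp_force: 30.0
time_s: 13.98
position: [0.4837, -0.0597, 0.0314]
tcp_rot: [[0.133, 0.991, -0.001], [0.991, -0.133, 0.0], [0.0, -0.001, -1.0]]
force: [-0.7, 0.8, -0.4]
opening: 0.928
grasp_force: 0.0
time_s: 14.65
position: [0.4827, -0.0595, 0.1703]
tcp_rot: [[0.133, 0.991, -0.003], [0.991, -0.133, 0.001], [0.001, -0.003, -1.0]]
force: [0.0, 0.5, -0.0]
opening: 0.994
grasp_force: 0.0
14.65 [ 0.4827 -0.0595  0.1703] [0.1327 0.9912 0.0007] [ 0.0152  0.5204 -0.0463]
wrist pliers_head 0.95 [326. 122.] [0.4951 0.0283 0.013 ]
wrist handle_mid 0.9 [316. 224.] [ 0.4747 -0.0557  0.0135]
wrist lever_mid 0.97 [311. 306.] [ 0.4593 -0.1338  0.0135]
```

View pics/w6.png

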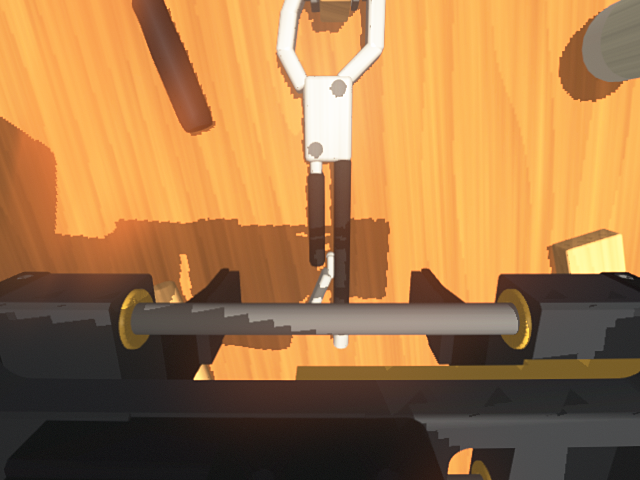

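Locked and holding by itself: the handles at (316,224) and (342,220) are parallel and the head is at (326,122). Next I'll move behind the moving handle to pinch the lever at (311,306).

```bash
python3 -m handwheel '[[-0.003,-0.04,0,0,0,0],[-0.0065,-0.079,0,0,0,0],[-0.0065,-0.079,-0.04,0,0,0],[-0.0065,-0.079,-0.08,0,0,0],[-0.0065,-0.079,-0.11,0,0,0],[-0.0065,-0.079,-0.13,0,0,0],[-0.0065,-0.079,-0.138,0,0,0],[-0.0065,-0.079,-0.138,0,0,0]]' && python3 -m handwheel '[[0,0,0,0,0,0],[0,0,0,0,0,0],[0,0,0,0,0,0],[0,0,0,0,0,0],[0,0,0,0,0,0],[0,0,0,0,0,0],[0,0,0,0,0,0],[0,0,0,0,0,0]]' -1 && python3 -m handwheel '[[0,0,0,0,0,0],[0,0,0,0,0,0],[0,0,0,0,0,0],[0,0,0,0,0,0],[0,0,0,0,0,0],[0,0,0,0,0,0],[0,0,0,0,0,0],[0,0,0,0,0,0]]' -1
```

```text
time_s: 15.57
position: [0.4763, -0.1383, 0.0314]
tcp_rot: [[0.133, 0.991, -0.004], [0.991, -0.133, 0.002], [0.002, -0.005, -1.0]]
force: [0.8, 0.8, 0.8]
opening: 1.0
grasp_force: 0.0
time_s: 16.23
position: [0.4765, -0.1385, 0.0337]
tcp_rot: [[0.132, 0.991, -0.002], [0.991, -0.132, 0.001], [0.001, -0.002, -1.0]]
force: [-2.3, -0.5, 0.2]
opening: 0.479
grasp_force: 0.9
time_s: 16.9
position: [0.4778, -0.139, 0.0336]
tcp_rot: [[0.133, 0.991, 0.001], [0.991, -0.133, -0.0], [-0.0, 0.001, -1.0]]
force: [0.4, -0.7, 0.0]
opening: 0.272
grasp_force: 30.0
```

```bash
python3 -m handwheel '[[0,0,0,0,0,0],[0,0,0,0,0,0],[0,0,0,0,0,0],[0,0,0,0,0,0],[0,0,0,0,0,0],[0,0,0,0,0,0],[0,0,0,0,0,0],[0,0,0,0,0,0]]' 1 && python3 -m handwheel '[[0,0,0.03,0,0,0],[0,0,0.07,0,0,0],[0,0,0.11,0,0,0],[0,0,0.15,0,0,0],[0,0.035,0.18,0,0,0],[0.01,0.07,0.19,0,0,0],[0.015,0.1,0.19,0,0,0],[0.015,0.12,0.19,0,0,0]]' && python3 -m handwheel '[[0,0,0,0,0,0],[0,0.01,0,0,0,0],[0,0.01,0,0,0,0],[0,0.01,0,0,0,0],[0,0.01,0,0,0,0],[0,0.01,0,0,0,0],[0,0.01,0,0,0,0],[0,0.01,0,0,0,0]]' && python3 e.py w7 && python3 -c "
from h import *
find('wrist',[('pliers_head',.013),('fixed_pad',.0135),('moving_pad',.0135),('handle_mid',.0135),('lever_mid',.0135),('tee_nut',.0135)])"
```

```text
time_s: 17.57
position: [0.4778, -0.1392, 0.0336]
tcp_rot: [[0.132, 0.991, 0.001], [0.991, -0.132, -0.001], [-0.0, 0.001, -1.0]]
force: [-0.1, 0.4, -0.3]
opening: 0.797
grasp_force: 0.0
time_s: 18.23
position: [0.4938, -0.0169, 0.2254]
tcp_rot: [[0.132, 0.991, 0.005], [0.991, -0.132, -0.001], [0.0, 0.005, -1.0]]
force: [0.3, 0.6, 0.1]
opening: 0.995
grasp_force: 0.0
time_s: 18.9
position: [0.4925, -0.0095, 0.2234]
tcp_rot: [[0.134, 0.991, -0.0], [0.991, -0.134, -0.0], [-0.0, -0.0, -1.0]]
force: [0.4, -0.4, 0.6]
opening: 1.001
grasp_force: 0.0
18.9 [ 0.4925 -0.0095  0.2234] [ 0.1336  0.991  -0.0001] [ 0.4081 -0.4284  0.5703]
wrist pliers_head 0.62 [326. 178.] [0.4986 0.0274 0.013 ]
wrist pliers_head 0.16 [311. 323.] [ 0.4597 -0.1315  0.013 ]
wrist fixed_pad 0.6 [339.  80.] [0.523  0.1168 0.0135]
wrist moving_pad 0.94 [292.  91.] [0.4775 0.1132 0.0135]
wrist handle_mid 0.77 [292. 256.] [ 0.4517 -0.0495  0.0135]
wrist lever_mid 0.62 [317. 327.] [ 0.4657 -0.1368  0.0135]
wrist lever_mid 0.54 [294. 253.] [ 0.4544 -0.0467  0.0135]
wrist tee_nut 0.51 [341.  76.] [0.5253 0.1198 0.0135]
```

View pics/w7.png

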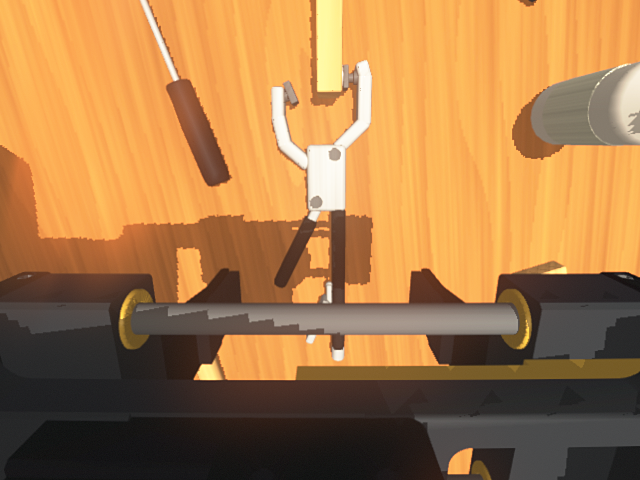

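```bash
python3 -c "
import cv2
im=cv2.imread('pics/w7.png')[40:120,290:390]; cv2.imwrite('pics/w7c.png',cv2.resize(im,None,fx=7,fy=7,interpolation=cv2.INTER_CUBIC))"
```

```text
(no output)
```

View pics/w7c.png

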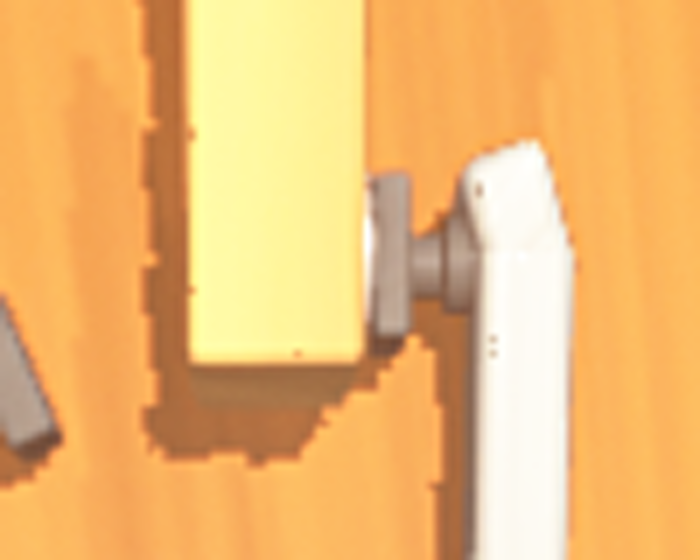

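The crop shows only the thin flange between the wood and the fixed pad, so the nut is home. The pliers lie open on the bench.

```bash
python3 -c "
from rig import bot
print(bot.hand_in())"
```

```text
the job is handed in; nothing more can be done
None
```

The job is handed in at about 19 s on the clock: the tee nut looks pressed home in the close-up, the pliers held clamped by themselves, then sprang open when I pulled the release lever, and now lie open on the bench.

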